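Show a printing plate's image face to the inspection camera

ROBOT

A 6-joint arm with a two-finger parallel gripper is mounted at the origin on the work surface. World frame = base frame: x ahead of the robot, y to its left, z up, the work surface at z = 0. Lengths are in mm, angles in rad, forces in N, time in s.
With the tool pointing down it reaches from about 350 to 725 mm from the base axis. Payload 4.3 kg.
Tool frame: the origin (TCP) lies between the finger pads; the fingertips stand bot.tip_extent ahead of it and the grasp point (between the pads) lies 3 mm ahead of it (bot.tip_extent is the distance from the TCP to the fingertips, in mm); z points along the fingers, y is the direction in which the jaws open and shut (so a half turn about z gives the same grasp; the last joint's range is limited). The gripper opens to 85 mm and grips with 20 to 120 N. Pads are 22 mm wide; open, the fingers measure 114 mm over their backs; the gripper's body (76 mm by 85 mm) begins 54 mm behind the grasp point. The pads swing forward as they close: fully open they stand 13 mm farther back than shut.
Start: joints at [-1.455, 0.377, 0.081, 1.274, 0, 1.46], TCP at [128.742, -560.437, 253.329] pointing down, gripper open.
Joint ranges: [-2.72, 2.72], [-0.84, 1.66], [-1.02, 1.22], [-1.77, 2.12], [-1.37, 1.28], [-3.14, 3.14]. Speed limits (rad/s): [2.57, 2.57, 3.14, 3.14, 3.14, 3.14].

INTERFACE

Orientations are given as a unit quaternion [w, x, y, z].
In Python, from station import telemetry, eyes, ticket, bot gives the robot as it stands.
- The arm moves only by the tool carry_out, never from a script. Its argument "increments" is text: rows parted by semicolons, each of 7 numbers parted by spaces: the shift along the tool's x, y, z in mm, then the turn, a rotation vector about the tool's x, y, z in rad, then the finger opening in mm, from 0 to 85.4. A call has 1 to 12 rows; each row is the pose to reach, as a shift and turn from the pose commanded when the call began, along the tool's axes at that moment; what a row does not reach only later rows make up. A row lasts 1/12 s, in which the tool goes at most 41.7 mm and 7.16 degrees, less where a joint would pass 70% of its speed; a pose out of reach is approached as far as the arm can. A call with a gripper value outside its range is refused whole. The fingers move at their own pace and stop on an object; "grip_force" is the grip in N (left out, the last holds). Time passes only in rows, so rows that repeat a pose let the fingers close. It gives the time, the measured TCP pose, the force and the opening at its end, in the units of the state.
- telemetry.sense(): the state, without advancing time (a new reading comes with each control period).
- eyes.get_image(name): name is "scene" or "top" or "wrist"; returns a dict with "pixels" (384x512x3 uint8, red, green, blue), "depth" (384x512 float32, mm along the optical axis (not along the pixel's ray), 0 where there is no reading), "mtx" (3x3 intrinsics, pixels), "view" (4x4, takes a point from world to camera coordinates). Camera axes: x right, y down, z forward; pixel columns grow to the right and rows downward; lengths in mm; the calibration is good to about 2 mm. A picture is of the moment at which its call begins.
- ticket.sign_off(): hands the job in, once; it reports no verdict.
The state is a dict: "t": time; "joints": joint angles; "qd": joint speeds; "joint_efforts": joint torques, N m; "eef_pos": TCP position; "eef_rot": TCP orientation; "wrist_force": force on the tool from outside, world axes, zero at the start; "moment": the same for the moment, N m; "gripper_width": finger opening in mm.
Only numpy, scipy, OpenCV 4.12 (cv2) and the standard library are available. Lean on these libraries where they do the work, as an engineer would, in place of code of your own. Each camera call takes 0.05 s, during which the arm holds its last target.

TASK

From the white rack, lift out the metal printing plate that has its grip tab in the middle of its top edge, turn it round, and hold it up in the air in front of the inspection camera: raised image face towards the lens and square to it, tab upward, the plate's centre on the lens axis 140 mm in front of the lens glass. Finish while still holding it there, steady. Do not touch the camera or its stand, and leave the other two plates, the ink tin and the brush pot where they are.

Things in the scene. Friction and masses are not known exactly. Their poses are not given: they have to be found in the camera images.
- plate_center (a point): Centre of the wanted plate: dark metal, 8 mm thick, body 80 wide x 70 high, grip tab 40 wide x 28 high in mid top edge (98 high in all; tab spans 21 to 49 mm above this point). Weighs 0.13-0.25 kg. x points out of the image face (disc and two bars, 3 mm proud, none higher than 12 mm above this point), y along the width, z up through the tab. In the rack, all image faces look to the robot's side.
- plate_plain: Another plate, to be left alone: same metal, thickness, height and image, but a plain rectangle 80 x 98 mm, no tab. Origin at the centre of its lower edge, x out of its image face, z up.
- plate_corner: Another plate, to be left alone: like the wanted one, but its 40 mm wide tab is at one end of the top edge. Origin at the centre of its lower edge, x out of its image face, z up.
- rack: White plastic block fixed to the bench, 64 (x) x 290 (y) x 42 mm high, three pockets in a row along y, 95 mm apart, the middle one at the origin. In each a plate stands upright and loose (pocket 11 mm across the plate's thickness, 84 mm long, 30 mm deep, floor 12 mm above the bench); it comes out straight up. Origin at the centre of the underside; x roughly to the robot.
- focus (a point): Point in the air where the plate's centre must be held: on the lens axis, 140 mm in front of the glass. x points from here along the lens axis to the lens (rising: the camera looks down by 11 to 34 degrees), y is level, z is the picture's upward direction. The plate is right when its centre is here and its x, y, z axes match these.
- lens (a point): Centre of the camera's lens glass, amid a white ring light 76 mm across, on the front of a grey camera head (56 x 52 x 52 mm box). Axes as those of focus. The head's stiff tilt hinge is on the lens axis, 50 mm behind this point.
- camera_stand: Inspection camera's fixed stand, with the camera head on it: dark base 150 x 130 x 12 mm, aluminium post 30 mm square, 302 mm high, 75 mm behind the tilt hinge. The hinge is 270 mm straight above the origin, which is on the bench; the lens looks to -x of this frame.
- ink_tin: Closed round metal ink tin, 76 mm across, 75 mm high, loose. Origin at the centre of its underside. To be left alone.
- brush_pot: Round metal pot, 72 mm across, 100 mm high, with brushes reaching 190 mm high, loose. Origin at the centre of its underside. To be left alone.

How it is judged:
By the outcome, as a careful person would: the job done as asked, in the order asked, and still so for the second after the job is handed in, while the arm keeps its last pose, push and grip.
It also fails if it takes over 40 s, if anything falls off the work surface, if the arm or the gripper's body presses on something with over 40 N, if the wrist force passes 120 N, or if a joint passes its speed limit or range.

## Working session

There is one attempt and no reset: what is moved stays moved. The work goes in short steps, Python scripts to look and compute and a tool call to move; the robot and the scene stay as the last step left them, time stands still between calls to the robot, and variables do not carry over. Pictures are saved under pics/ and viewed, and the job is handed in when it is done.

Besides the shell and the picture viewer there is one more tool, called after "Call:" as name(argument=value, ...), one argument or row to a line, values as JSON. carry_out: Moves the arm, as the interface text tells. Its arguments: {"type":"object","properties":{"increments":{"type":"string"},"grip_force":{"type":"number"}},"required":["increments"]}

```bash
ls; mkdir -p pics; python3 - <<'E'
from station import telemetry, eyes, ticket, bot
import cv2,numpy as np
print(telemetry.sense()); print([a for a in dir(bot) if a[0]!='_'], bot.tip_extent)
for n in ["scene","top","wrist"]:
    d=eyes.get_image(n); cv2.imwrite(f"pics/{n}0.png",d["pixels"][...,::-1]); np.savez(f"pics/{n}0.npz",**d); print(n,d["mtx"].tolist(),np.round(d["view"],3).tolist())
E
```

```text
pics
{'t': 0.0, 'joints': array([-1.45531683e+00,  3.78112966e-01,  7.96574003e-02,  1.27442227e+00,
       -5.09681962e-06,  1.46050071e+00]), 'qd': array([-0.00108503,  0.00055992,  0.00011563,  0.00110672, -0.00043633,
        0.00021419]), 'joint_efforts': array([ 1.13755905e-03, -4.63603306e+01,  2.69876039e+01,  2.08724092e-02,
        2.38192501e-05, -1.04089665e-05]), 'eef_pos': array([ 128.65709606, -559.7985097 ,  252.34455824]), 'eef_rot': array([-1.04074333e-03,  9.93634425e-01,  1.12647887e-01, -5.24596516e-06]), 'wrist_force': array([-0.449797  , -0.00095234, -0.21872127]), 'moment': array([ 0.06471352,  0.02963209, -0.00088014]), 'gripper_width': 85.23344212056807}
['MotionError', 'tip_extent'] 22.0
scene [[434.42533481567824, 0.0, 249.08509821611972], [0.0, 434.42533481567824, 186.7827479901497], [0.0, 0.0, 1.0]] [[0.428, 0.904, 0.003, -257.784], [0.672, -0.317, -0.669, -268.976], [-0.604, 0.289, -0.743, 1958.387], [0.0, 0.0, 0.0, 1.0]]
top [[364.49640288546254, 0.0, 255.93565673312884], [0.0, 364.49640288546254, 190.6074649409274], [0.0, 0.0, 1.0]] [[0.005, -1.0, 0.001, -23.916], [-0.99, -0.005, -0.144, 593.283], [0.144, -0.0, -0.99, 1352.492], [0.0, 0.0, 0.0, 1.0]]
wrist [[288.82563520748266, 0.0, 262.0336977014337], [0.0, 288.82563520748266, 187.07733016790468], [0.0, 0.0, 1.0]] [[0.223, -0.975, -0.001, -573.294], [-0.94, -0.216, 0.265, -34.01], [-0.258, -0.058, -0.964, 378.297], [0.0, 0.0, 0.0, 1.0]]
```

View pics/scene0.png

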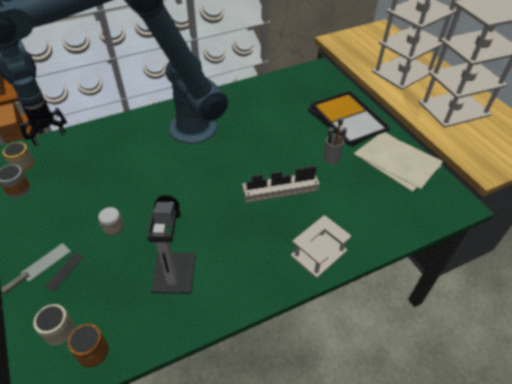

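View pics/top0.png

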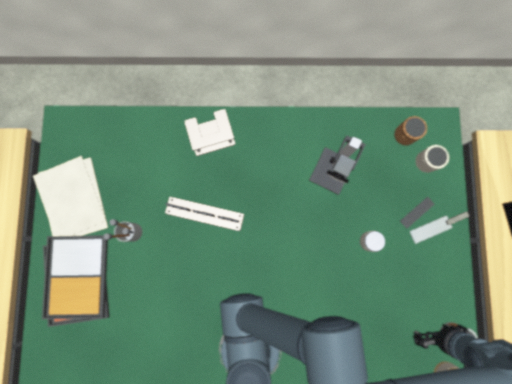

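View pics/wrist0.png

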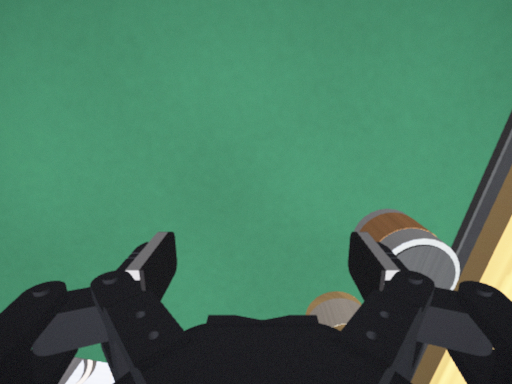

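```bash
python3 - <<'E'
import cv2
s=cv2.imread("pics/scene0.png");t=cv2.imread("pics/top0.png")
f=lambda im,x,y,w,h,k:cv2.resize(im[y:y+h,x:x+w],None,fx=k,fy=k,interpolation=cv2.INTER_CUBIC)
cv2.imwrite("pics/c1.png",f(s,130,180,90,120,5));cv2.imwrite("pics/c2.png",f(s,230,150,110,60,7));cv2.imwrite("pics/c3.png",f(t,300,125,80,75,8));cv2.imwrite("pics/c4.png",f(t,160,190,90,45,8))
E
```

```text
(no output)
```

View pics/c1.png

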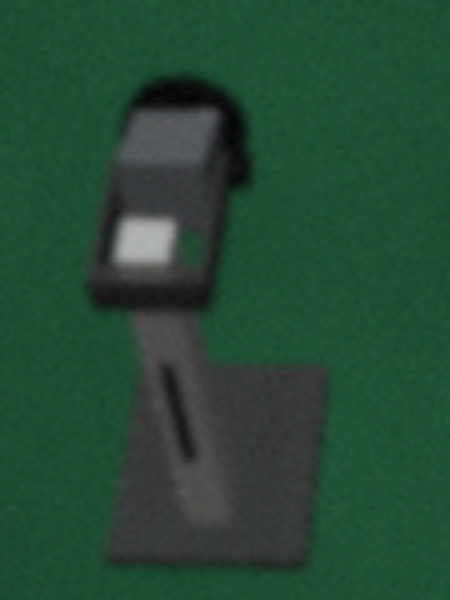

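View pics/c2.png

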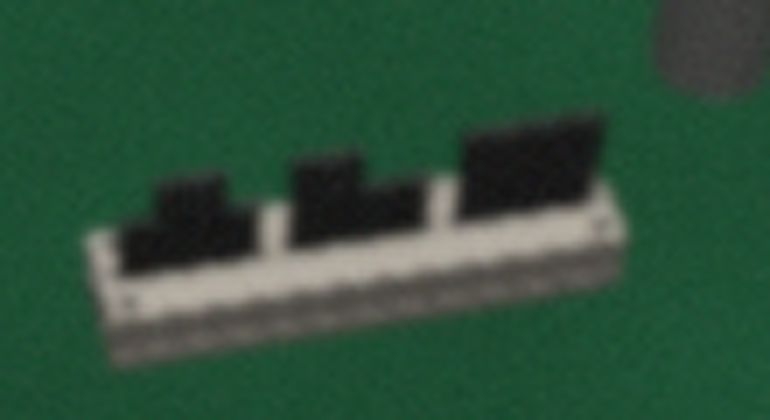

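View pics/c3.png

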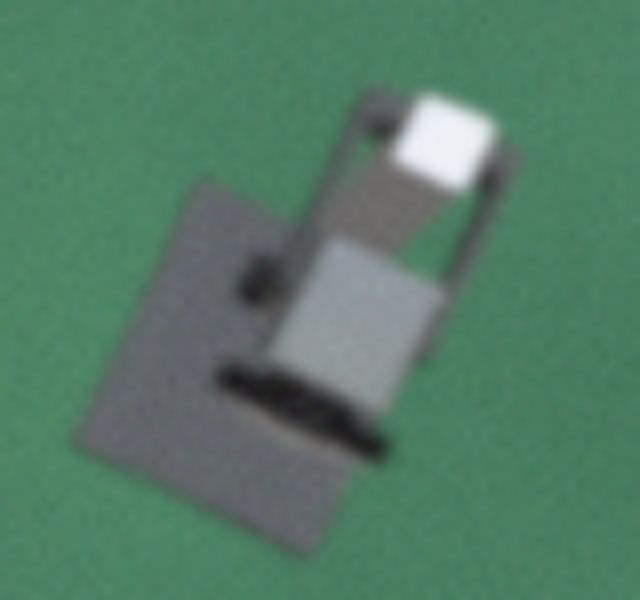

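View pics/c4.png

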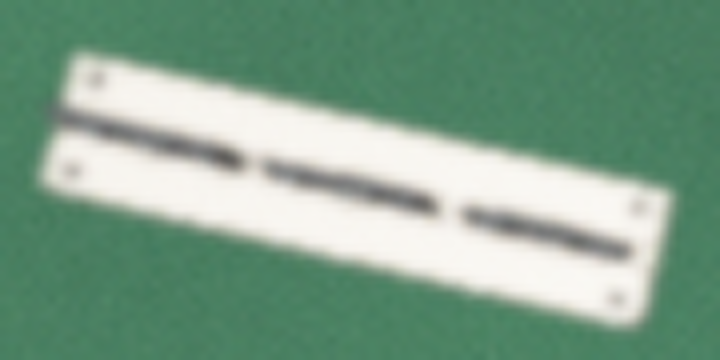

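```bash
cat > h.py <<'E'
import numpy as np,cv2
from scipy.spatial.transform import Rotation as R
def load(n): return dict(np.load(f"pics/{n}.npz"))
def cloud(d,x0=0,y0=0,x1=512,y1=384):
    v,u=np.mgrid[y0:y1,x0:x1]; z=d["depth"][y0:y1,x0:x1]; K=d["mtx"]
    P=np.stack([(u-K[0,2])/K[0,0]*z,(v-K[1,2])/K[1,1]*z,z],-1)
    V=d["view"]; W=(P-V[:3,3])@V[:3,:3]; W[z==0]=np.nan
    return W
def ray(d,u,v,h):  # intersect with z=h
    K=d["mtx"];V=d["view"];c=-V[:3,:3].T@V[:3,3];r=V[:3,:3].T@np.linalg.solve(K,[u,v,1.])
    return c+r*(h-c[2])/r[2]
def proj(d,p):
    p=np.atleast_2d(p);q=p@d["view"][:3,:3].T+d["view"][:3,3];q=q@d["mtx"].T;return q[:,:2]/q[:,2:]
def snap(n,name):
    from station import eyes
    d=eyes.get_image(n);cv2.imwrite(f"pics/{name}.png",d["pixels"][...,::-1]);np.savez(f"pics/{name}.npz",**d);return d
E
python3 - <<'E'
from h import *
np.set_printoptions(suppress=True,precision=1)
d=load("top0")
W=cloud(d,155,190,255,240); px=d["pixels"][190:240,155:255]
m=(W[...,2]>36)&(W[...,2]<48)
c,s,a=cv2.minAreaRect(W[m][:,:2].astype(np.float32)); print("rack top",c,s,a,np.median(W[m][:,2]))
hi=W[(W[...,2]>60)]; print("plates",len(hi),hi[:,2].max() if len(hi) else 0)
# rack corners from image
for (u,v) in [(160+75/8,190+52/8),(160+675/8,190+190/8),(160+640/8,190+328/8),(160+40/8,190+187/8)]: print(ray(d,u,v,42))
W=cloud(d,300,125,380,200)
for lo,hi in [(5,20),(200,400)]:
    m=(W[...,2]>lo)&(W[...,2]<hi); p=W[m].astype(np.float32); print(lo,m.sum(),cv2.minAreaRect(p[:,:2].copy()),p[:,2].min(),p[:,2].max())
m=W[...,2]>200
# height map print
for r in range(0,75,3): print(125+r,' '.join('%3.0f'%x if x>100 else ' . ' for x in W[r,10:70:3,2]))
E
```

```text
rack top (506.1979064941406, 177.41888427734375) (289.7104797363281, 63.6757926940918) 77.04105377197266 41.50199434997023
plates 213 115.36483511945166
[569.1 309.6  42. ]
[504.5  22.5  42. ]
[439.4  38.3  42. ]
[504.5 323.7  42. ]
5 923 ((717.5072021484375, -354.148193359375), (301.549072265625, 317.1264953613281), 0.13247162103652954) 5.001568 19.220234
200 867 ((664.034912109375, -303.3656311035156), (80.84088897705078, 149.72964477539062), 65.45962524414062) 200.72498 306.5709
125  .   .   .   .   .   .   .   .   .   .   .   .   .   .   .   .   .   .   .   . 
128  .   .   .   .   .   .   .   .   .   .   .   .   .   .   .   .   .   .   .   . 
131  .   .   .   .   .   .   .   .   .   .   .   .   .   .   .   .   .   .   .   . 
134  .   .   .   .   .   .   .   .   .   .   .   .   .   .   .   .   .   .   .   . 
137  .   .   .   .   .   .   .   .   .   .   .   .  288 280 302  .   .   .   .   . 
140  .   .   .   .   .   .   .   .   .   .   .  275 271 279 304 303 305  .   .   . 
143  .   .   .   .   .   .   .   .   .   .   .  282  .  298 302 296 301 286  .   . 
146  .   .   .   .   .   
[... 785 characters left out ...]
0  .   .   .   .   .   .   . 
176  .   .   .   .   .   .   .  282 290 294 283 271 285  .   .   .   .   .   .   . 
179  .   .   .   .   .   .   .   .   .  293 291 291 285  .   .   .   .   .   .   . 
182  .   .   .   .   .   .   .   .   .   .   .  283 274  .   .   .   .   .   .   . 
185  .   .   .   .   .   .   .   .   .   .   .   .   .   .   .   .   .   .   .   . 
188  .   .   .   .   .   .   .   .   .   .   .   .   .   .   .   .   .   .   .   . 
191  .   .   .   .   .   .   .   .   .   .   .   .   .   .   .   .   .   .   .   . 
194  .   .   .   .   .   .   .   .   .   .   .   .   .   .   .   .   .   .   .   . 
197  .   .   .   .   .   .   .   .   .   .   .   .   .   .   .   .   .   .   .   .
```

```bash
python3 - <<'E'
from h import *
from station import telemetry
np.set_printoptions(suppress=True,precision=3)
s=telemetry.sense();q=s["eef_rot"];T=R.from_quat([q[1],q[2],q[3],q[0]])
d=load("wrist0");V=d["view"];c=-V[:3,:3].T@V[:3,3]
print("cam",c,"in tool",T.inv().apply(c-s["eef_pos"]),"axes in tool (rows x,y,z)\n",T.inv().apply(V[:3,:3]), T.as_matrix())
# head top plane
for n,box in [("top0",(335,157,356,175)),("scene0",(155,203,173,213))]:
    d=load(n);W=cloud(d,*box).reshape(-1,3);W=W[(W[:,2]>275)&(W[:,2]<312)]
    A=np.c_[W[:,:2]-W[:,:2].mean(0),np.ones(len(W))];x,*_=np.linalg.lstsq(A,W[:,2],rcond=None)
    r=W[:,2]-A@x; k=abs(r)<4; x,*_=np.linalg.lstsq(A[k],W[k,2],rcond=None)
    print(n,len(W),k.sum(),"grad",x,"pitch",np.degrees(np.arctan(np.hypot(*x[:2]))),"dir",np.degrees(np.arctan2(-x[1],-x[0])),W.mean(0))
d=load("top0")
# post top (white) centre
hsv=d["pixels"].min(-1); ys,xs=np.nonzero((hsv[130:155,345:370]>200)); print("post",xs.mean()+345,ys.mean()+130,ray(d,xs.mean()+345,ys.mean()+130,302))
E
```

```text
cam [ 193.757 -544.249  373.072] in tool [  66.964   -0.906 -120.482] axes in tool (rows x,y,z)
 [[-0.001  1.    -0.   ]
 [-0.964 -0.001 -0.265]
 [-0.265  0.     0.964]] [[ 0.975  0.224 -0.   ]
 [ 0.224 -0.975  0.002]
 [ 0.    -0.002 -1.   ]]
top0 304 206 grad [  0.253  -0.14  294.048] pitch 16.112799293059417 dir 151.0029956248993 [ 639.927 -298.627  293.226]
scene0 174 169 grad [  0.278  -0.126 297.404] pitch 16.95636018511688 dir 155.64203012975338 [ 646.303 -296.461  297.187]
post 355.0 142.5 [ 711.532 -334.274  302.   ]
```

```bash
cat >> h.py <<'E'
def state():
    from station import telemetry
    s=telemetry.sense();q=s["eef_rot"];return s,np.array(s["eef_pos"]),R.from_quat([q[1],q[2],q[3],q[0]])
def inc(p,Rt):
    s,p0,R0=state()
    print("t",round(s["t"],2),"inc",np.round(R0.inv().apply(np.array(p)-p0),1),np.round((R0.inv()*Rt).as_rotvec(),4),"w",round(s["gripper_width"],1),"F",np.round(s["wrist_force"],1),"j",np.round(s["joints"],2))
def frame(x,z):
    x=np.array(x,float);z=np.array(z,float);z/=np.linalg.norm(z);x-=z*(x@z);x/=np.linalg.norm(x)
    return R.from_matrix(np.c_[x,np.cross(z,x),z])
E
python3 - <<'E'
from h import *
b=np.radians(-24.5);r=np.array([np.cos(b),np.sin(b),0]);z=np.array([0,0,1.]);B=np.radians(35)
Rt=frame(-r,np.sin(B)*r-np.cos(B)*z); inc(557*r+388*z,Rt)
E
```

```text
t 0.15 inc [ 442.2 -236.2 -135. ] [-0.7543 -0.2574 -2.3906] w 85.6 F [ 0.3  0.6 -0.4] j [-1.46  0.38  0.08  1.27 -0.    1.46]
```

Call:
carry_out(
  increments="442 -236 -135 -0.754 -0.257 -2.391 85; 442 -236 -135 -0.754 -0.257 -2.391 85; 442 -236 -135 -0.754 -0.257 -2.391 85; 442 -236 -135 -0.754 -0.257 -2.391 85; 442 -236 -135 -0.754 -0.257 -2.391 85; 442 -236 -135 -0.754 -0.257 -2.391 85; 442 -236 -135 -0.754 -0.257 -2.391 85; 442 -236 -135 -0.754 -0.257 -2.391 85; 442 -236 -135 -0.754 -0.257 -2.391 85; 442 -236 -135 -0.754 -0.257 -2.391 85; 442 -236 -135 -0.754 -0.257 -2.391 85; 442 -236 -135 -0.754 -0.257 -2.391 85",
)

```text
t: 1.15
eef_pos: [493.9, -241.4, 383.8]
eef_rot: [0.211, 0.652, 0.727, -0.046]
wrist_force: [-0.4, 0.0, 1.2]
gripper_width: 84.8
```

```bash
python3 - <<'E'
from h import *
b=np.radians(-24.5);r=np.array([np.cos(b),np.sin(b),0]);z=np.array([0,0,1.]);B=np.radians(35)
Rt=frame(-r,np.sin(B)*r-np.cos(B)*z); inc(557*r+388*z,Rt)
print(state()[1])
E
```

```text
t 1.15 inc [ 7.3 14.9 -4.1] [-0.3037 -0.1025 -0.9608] w 84.8 F [-0.4  0.   1.2] j [-0.47 -0.   -0.15  1.03 -0.2   0.95]
[ 493.86881887 -241.38724258  383.81933463]
```

Call:
carry_out(
  increments="7 15 -4 -0.304 -0.102 -0.961 85; 7 15 -4 -0.304 -0.102 -0.961 85; 7 15 -4 -0.304 -0.102 -0.961 85; 7 15 -4 -0.304 -0.102 -0.961 85; 7 15 -4 -0.304 -0.102 -0.961 85; 7 15 -4 -0.304 -0.102 -0.961 85; 7 15 -4 -0.304 -0.102 -0.961 85; 7 15 -4 -0.304 -0.102 -0.961 85; 7 15 -4 -0.304 -0.102 -0.961 85; 7 15 -4 -0.304 -0.102 -0.961 85; 7 15 -4 -0.304 -0.102 -0.961 85; 7 15 -4 -0.304 -0.102 -0.961 85",
)

```text
t: 2.15
eef_pos: [506.3, -233.3, 387.6]
eef_rot: [0.293, 0.206, 0.931, -0.063]
wrist_force: [-1.0, 0.3, -0.6]
gripper_width: 85.0
```

```bash
python3 - <<'E'
from h import *
print(state()[1]); d=snap("wrist","w1"); cv2.imwrite("pics/w1u.png",cv2.rotate(d["pixels"][...,::-1].copy(),cv2.ROTATE_180))
E
```

```text
[ 506.25807772 -233.33189349  387.5832608 ]
```

View pics/w1.png

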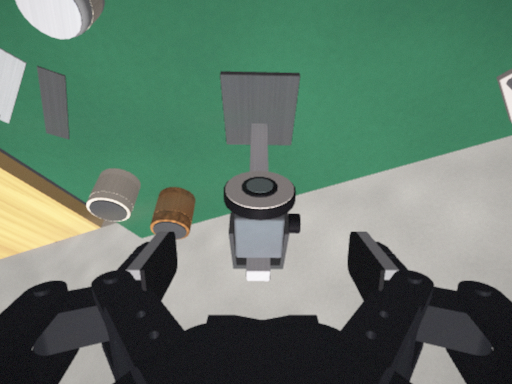

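```bash
python3 - <<'E'
from h import *
d=load("w1");im=d["pixels"][...,::-1]
cv2.imwrite("pics/w1c.png",cv2.resize(im[60:290,205:315],None,fx=2.6,fy=2.6,interpolation=cv2.INTER_CUBIC))
cv2.imwrite("pics/w1d.png",cv2.resize(im[165:285,215:310],None,fx=6,fy=5,interpolation=cv2.INTER_CUBIC))
W=cloud(d,215,165,310,285)
for r in range(0,120,4): print(165+r,' '.join('%3.0f'%x if x>200 else ' . ' for x in W[r,5:90:4,2]))
E
```

```text
165  .   .   .   .   .   .   .   .   .   .   .   .   .   .   .   .   .   .   .   .   .   . 
169  .   .   .   .   .   .   .   .   .   .   .   .   .   .   .   .   .   .   .   .   .   . 
173  .   .   .   .   .   .  227 226 226 227 227 226 228 226  .   .   .   .   .   .   .   . 
177  .   .   .   .  236 234 235 235 236 237 238 238 235 235 235 234 235  .   .   .   .   . 
181  .   .   .  244 244 243 243 246 248 247 248 248 247 246 242 242 243 242  .   .   .   . 
185  .   .  253 252 251 251 256 255 254 255 254 255 254 254 254 251 251 251 251  .   .   . 
189  .  258 259 259 259 260 262 261 262 262 263 262 262 262 261 258 258 257 258  .   .   . 
193  .  266 266 267 266 267 266 268 268 269 269 269 269 268 265 265 266 265 265  .   .   . 
197  .  267 272 273 273 273 273 273 272 274 274 272 272 272 273 273 273 272 270  .   .   . 
201  .  267 277 278 280 280 279 280 279 279 279 279 280 279 279 278 279 277 276  .   .   . 
205  .   .  278 282 284 285 286 285 286 285 285 286 285 285 285 285 284 281 277  .   .   . 
209  .   .   .  283 286 288 289 291 290 291 290 290 290 290 289 288 285 283  .   .   .  
[... 958 characters left out ...]
2 302 302 302 302 302 301 302 301 284  .   .   .   .   . 
257  .   .   .  285 282 304 304 303 304 304 304 303 303 303 303 303 284  .   .   .   .   . 
261  .   .   .   .  284 279 279 288 288 288 288 288 287 279 278 281 284  .   .   .   .   . 
265  .   .   .   .  284 285 285 294 293 293 293 293 293 284 284 285  .   .   .   .   .   . 
269  .   .   .   .   .   .   .  299 299 300 299 299 299 285 285 284  .   .   .   .   .   . 
273  .   .   .   .   .   .   .  303 303 303 303 302 303  .   .   .   .   .   .   .   .   . 
277  .   .   .   .   .   .   .  302 302 302 303 303 302  .   .   .   .   .   .   .   .   . 
281  .   .   .   .   .   .   .   .   .   .   .   .   .   .   .   .   .   .   .   .   .   .
```

View pics/w1d.png

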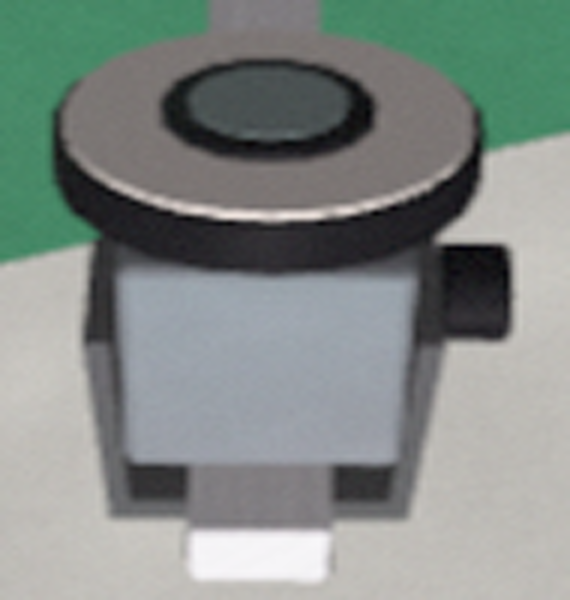

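```bash
cat > fit.py <<'E'
from h import *
np.set_printoptions(suppress=True,precision=4)
d=load("w1");W=cloud(d);im=d["pixels"]
def plane(P,tol=1.5):
    for _ in range(6):
        c=P.mean(0);n=np.linalg.svd(P-c)[2][2];r=(P-c)@n;P2=P[abs(r)<max(tol,1.5*np.median(abs(r)))]
        if len(P2)==len(P):break
        P=P2
    if n[2]<0:n=-n
    return c,n,len(P),r.std()
vv,uu=np.mgrid[0:384,0:512]
def ell(cx,cy,a,b): return ((uu-cx)/a)**2+((vv-cy)/b)**2
# crop px -> image: u=215+x/6, v=165+y/5
cu,cv=215+269/6,165+108/5
ring=(ell(215+269/6,165+125/5,34,18)<.85)&(ell(cu,cv,19,11.5)>1)&(vv<207)
glass=ell(cu,165+103/5,12.5,7)<1
top=(uu>238)&(uu<281)&(vv>222)&(vv<254)
post=(uu>250)&(uu<267)&(vv>273)&(vv<279)
for n,m in [("ring",ring),("glass",glass),("top",top),("post",post)]:
    P=W[m];P=P[np.isfinite(P[:,0])];P=P[P[:,2]>200];c,nn,k,s=plane(P)
    print(n,len(P),k,"c",c,"n",nn,"sd",s,"pitch",np.degrees(np.arctan2(-nn[2],np.hypot(*nn[:2]))),"az",np.degrees(np.arctan2(nn[1],nn[0])))
E
python3 fit.py
```

```text
ring 951 951 c [ 601.1905 -278.8204  263.8752] n [ 0.8511 -0.4205  0.3145] sd 0.39185696715355844 pitch -18.329603877693245 az -26.291241456711973
glass 275 275 c [ 600.7181 -278.7661  255.6526] n [ 0.8507 -0.4212  0.3145] sd 0.3408639314128815 pitch -18.333014294180366 az -26.341681894150287
top 1294 1291 c [ 636.4064 -295.94    294.995 ] n [-0.2793  0.1382  0.9502] sd 0.5231443739306513 pitch -71.84250538190672 az 153.67104295403942
post 80 80 c [ 709.303  -331.8477  302.565 ] n [ 0.0137 -0.0116  0.9998] sd 0.28836631509765465 pitch -88.97011119180537 az -40.240287110345584
```

```bash
cat >> fit.py <<'E'
K=d["mtx"];V=d["view"];C=-V[:3,:3].T@V[:3,3]
def onplane(u,v,c,n):
    r=V[:3,:3].T@np.linalg.solve(K,[u,v,1.]);return C+r*((c-C)@n)/(r@n)
P=W[ring];cr,nr,_,_=plane(P[P[:,2]>200]);P=W[glass];cg,_,_,_=plane(P[P[:,2]>200])
px=lambda x,y:((x+.5)/6-.5+215,(y+.5)/5-.5+165)
lx=px(58,0)[0];rx=px(482,0)[0];ty=px(0,30)[1];by=px(0,217)[1]
e1=np.cross([0,0,1],nr);e1/=np.linalg.norm(e1);e2=np.cross(nr,e1);t=np.linspace(0,2*np.pi,361)[:,None]
def ext(c,rad):
    q=proj(d,c+rad*(np.cos(t)*e1+np.sin(t)*e2));return np.array([q[:,0].min(),q[:,0].max(),q[:,1].min(),q[:,1].max()])
from scipy.optimize import least_squares
def go(c0,obs):
    s=least_squares(lambda p:ext(c0+p[0]*e1+p[1]*e2,p[2])-obs,[0,0,30.]);return c0+s.x[0]*e1+s.x[1]*e2,s.x[2],s.fun
print("ring centre,rad",go(cr,np.array([lx,rx,ty,by])))
g=[px(187,0)[0],px(355,0)[0],px(0,64)[1],px(0,139)[1]];G,rg,res=go(cg,np.array(g));print("glass",G,rg,res)
b=[px(163,0)[0],px(374,0)[0],px(0,59)[1],px(0,160)[1]];print("bezel",go(cg,np.array(b)))
print("glass ahead of ring",-(cg-cr)@nr)
n=nr;h=G+50*n;print("hinge",h,"focus",G-140*n, "x axis",n)
E
python3 fit.py|tail -6
```

```text
post 80 80 c [ 709.303  -331.8477  302.565 ] n [ 0.0137 -0.0116  0.9998] sd 0.28836631509765465 pitch -88.97011119180537 az -40.240287110345584
ring centre,rad (array([ 603.5289, -280.3719,  255.4725]), np.float64(36.68824569216048), array([ 0.0659, -0.0662, -0.138 ,  0.1122]))
glass [ 601.1584 -279.1356  253.9669] 14.650847956155804 [-0.071   0.0711  0.1417 -0.1305]
bezel (array([ 600.1645, -279.1247,  256.6713]), np.float64(18.498319155700916), array([-0.3371,  0.3379,  0.6749, -0.6075]))
glass ahead of ring 3.0107395916294366
hinge [ 643.7117 -300.1586  269.6911] focus [ 482.0092 -220.271   209.9393] x axis [ 0.8511 -0.4205  0.3145]
```

```bash
python3 - <<'E'
from h import *
x=np.array([-.974,.225,0]);Rt=frame(np.cross(x,[0,0,-1]),[0,0,-1]);print(Rt.as_matrix())
inc([485,85,225],Rt)
E
```

```text
[[-0.22507868 -0.97434059  0.        ]
 [-0.97434059  0.22507868  0.        ]
 [-0.          0.         -1.        ]]
t 2.2 inc [219.2 279.3  46.1] [-0.5383  0.4406 -1.717 ] w 85.1 F [-0.1 -0.9 -0.3] j [-0.59 -0.16 -0.39  0.75  0.09 -0.13]
```

Call:
carry_out(
  increments="219 279 46 -0.538 0.441 -1.717 85; 219 279 46 -0.538 0.441 -1.717 85; 219 279 46 -0.538 0.441 -1.717 85; 219 279 46 -0.538 0.441 -1.717 85; 219 279 46 -0.538 0.441 -1.717 85; 219 279 46 -0.538 0.441 -1.717 85; 219 279 46 -0.538 0.441 -1.717 85; 219 279 46 -0.538 0.441 -1.717 85; 219 279 46 -0.538 0.441 -1.717 85; 219 279 46 -0.538 0.441 -1.717 85; 219 279 46 -0.538 0.441 -1.717 85; 219 279 46 -0.538 0.441 -1.717 85",
)

```text
t: 3.2
eef_pos: [484.4, 85.3, 224.8]
eef_rot: [0.063, -0.489, 0.87, -0.014]
wrist_force: [-0.2, 0.6, 0.2]
gripper_width: 85.1
```

```bash
python3 - <<'E'
from h import *
x=np.array([-.974,.225,0]);Rt=frame(np.cross(x,[0,0,-1]),[0,0,-1])
inc([485,85,225],Rt)
E
```

```text
t 3.2 inc [-0.1 -0.6 -0.1] [-0.1005  0.0814 -0.3194] w 85.1 F [-0.2  0.6  0.2] j [ 0.02  0.12 -0.35  0.98  0.03 -1.  ]
```

Call:
carry_out(
  increments="0 0 0 -0.1 0.081 -0.319 85; 0 0 0 -0.1 0.081 -0.319 85; 0 0 0 -0.1 0.081 -0.319 85; 0 0 0 -0.1 0.081 -0.319 85; 0 0 0 -0.1 0.081 -0.319 85; 0 0 0 -0.1 0.081 -0.319 85",
)

```text
t: 3.7
eef_pos: [484.5, 84.6, 224.9]
eef_rot: [0.002, -0.619, 0.785, -0.001]
wrist_force: [-0.5, -0.3, 0.5]
gripper_width: 85.3
```

```bash
python3 - <<'E'
from h import *
x=np.array([-.974,.225,0]);Rt=frame(np.cross(x,[0,0,-1]),[0,0,-1])
inc([485,85,225],Rt)
d=snap("wrist","w2");W=cloud(d)
cv2.imwrite("pics/w2c.png",cv2.resize(d["pixels"][90:290,160:370,::-1],None,fx=3.5,fy=3,interpolation=cv2.INTER_CUBIC))
E
```

```text
t 3.7 inc [-0.5 -0.4 -0.1] [-0.0033  0.0022 -0.0089] w 85.3 F [-0.5 -0.3  0.5] j [ 0.04  0.22 -0.21  1.14  0.   -1.29]
```

View pics/w2.png

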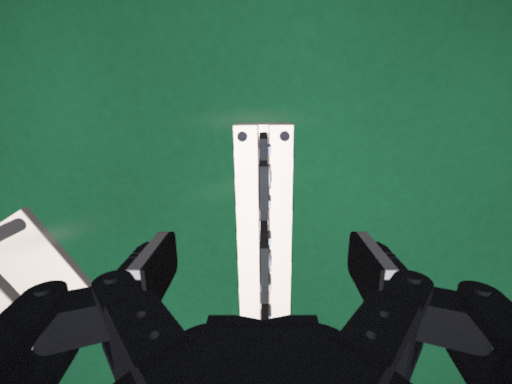

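View pics/w2c.png

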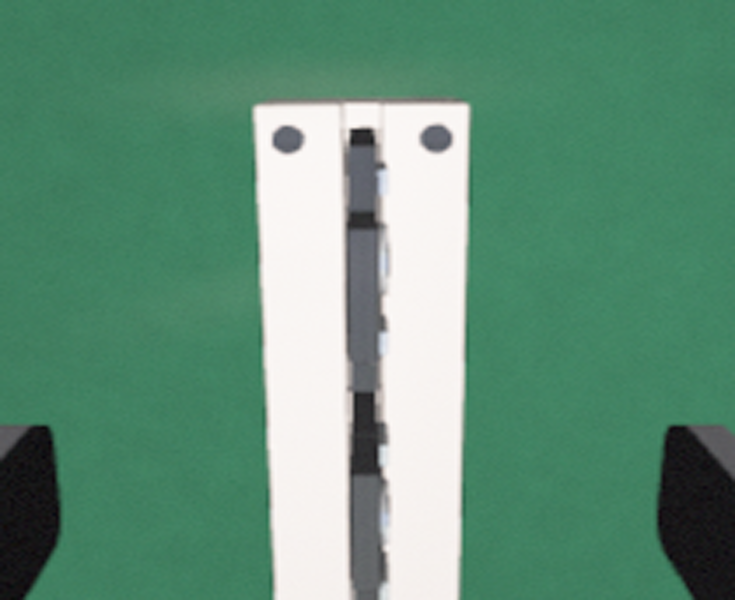

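```bash
cat > rk.py <<'E'
from h import *
np.set_printoptions(suppress=True,precision=2)
d=load("w2");W=cloud(d,230,110,300,300).reshape(-1,3)
W=W[np.isfinite(W[:,0])]
m=(W[:,2]>38)&(W[:,2]<46);print("rack",np.median(W[m][:,2]),cv2.minAreaRect(W[m][:,:2].astype(np.float32).copy()))
for lo,hi in [(75,92),(103,116)]:
    P=W[(W[:,2]>lo)&(W[:,2]<hi)];P=P[P[:,1]<140]
    c,s,a=cv2.minAreaRect(P[:,:2].astype(np.float32).copy());print(lo,len(P),c,s,a,np.median(P[:,2]))
    if lo>100:
        q=P[:,:2]-P[:,:2].mean(0);v=np.linalg.svd(q)[2][0];print(P[:,:2].mean(0),np.degrees(np.arctan2(*v[::-1])))
# tab corners picked from crop: y 228..392?, x 347..380
for x,y in [(347,228),(380,228),(352,390),(378,390)]: print("tab",ray(d,160+(x+.5)/3.5-.5,90+(y+.5)/3-.5,110))
for x,y in [(348,144),(377,144)]: print("body",ray(d,160+(x+.5)/3.5-.5,90+(y+.5)/3-.5,82))
for x,y in [(254,105),(470,105)]: print("rack c",ray(d,160+(x+.5)/3.5-.5,90+(y+.5)/3-.5,42))
E
python3 rk.py
```

```text
rack 42.05581121164131 ((495.3899841308594, 139.02488708496094), (209.9402618408203, 63.902313232421875), 77.02792358398438)
75 325 (484.87115478515625, 92.99190521240234) (95.76860809326172, 7.80825138092041) 76.85446166992188 82.1559960510891
103 470 (487.5447082519531, 103.15475463867188) (76.8337173461914, 7.658816337585449) 76.71485137939453 109.97374166901923
[483.85  88.24] 76.4912216836521
tab [482.46  64.64 110.  ]
tab [474.87  66.46 110.  ]
tab [492.62 111.48 110.  ]
tab [486.31 112.99 110.  ]
body [477.83  45.03  82.  ]
body [470.55  46.78  82.  ]
rack c [503.03  29.49  42.  ]
rack c [441.34  44.35  42.  ]
```

```bash
python3 - <<'E'
from h import *
a=np.radians(76.85);x=np.array([-np.sin(a),np.cos(a),0]);Rt=frame(np.cross(x,[0,0,-1]),[0,0,-1])
inc([483.2,85,100],Rt)
E
```

```text
t 3.75 inc [ -0.    1.5 125. ] [-0.0033  0.0022 -0.0062] w 84.9 F [ 0.  -0.1 -0.2] j [ 0.04  0.22 -0.21  1.14  0.   -1.29]
```

Call:
carry_out(
  increments="0 1.5 25 -0.003 0.002 -0.006 60; 0 1.5 50 -0.003 0.002 -0.006 60; 0 1.5 75 -0.003 0.002 -0.006 60; 0 1.5 100 -0.003 0.002 -0.006 60; 0 1.5 115 -0.003 0.002 -0.006 60; 0 1.5 125 -0.003 0.002 -0.006 60; 0 1.5 125 -0.003 0.002 -0.006 60; 0 1.5 125 -0.003 0.002 -0.006 60; 0 1.5 125 -0.003 0.002 -0.006 60",
)

```text
t: 4.5
eef_pos: [483.8, 84.8, 101.0]
eef_rot: [0.001, -0.622, 0.783, -0.0]
wrist_force: [-0.3, -0.7, -0.4]
gripper_width: 60.0
```

```bash
python3 - <<'E'
from h import *
a=np.radians(76.85);x=np.array([-np.sin(a),np.cos(a),0]);Rt=frame(np.cross(x,[0,0,-1]),[0,0,-1])
inc([483.2,85,100],Rt);snap("wrist","w3")
E
```

```text
t 4.5 inc [-0.   0.6  1. ] [-0.0013  0.0004  0.0007] w 60.0 F [-0.3 -0.7 -0.4] j [ 0.04  0.32 -0.43  0.83  0.   -1.3 ]
```

View pics/w3.png

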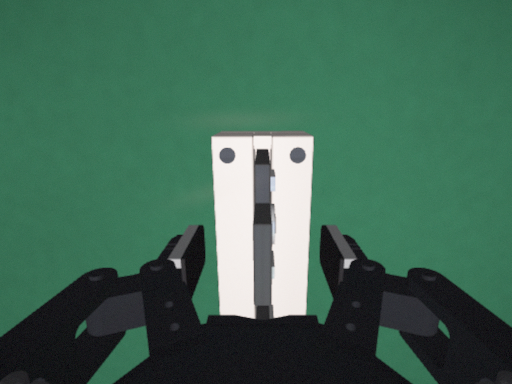

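Call:
carry_out(
  increments="0 0.5 1 0 0 0 40; 0 0.5 1 0 0 0 25; 0 0.5 1 0 0 0 14; 0 0.5 1 0 0 0 5; 0 0.5 1 0 0 0 0; 0 0.5 1 0 0 0 0; 0 0.5 1 0 0 0 0; 0 0.5 1 0 0 0 0; 0 0.5 1 0 0 0 0; 0 0.5 1 0 0 0 0; 0 0.5 1 0 0 0 0; 0 0.5 1 0 0 0 0",
  grip_force=60,
)

```text
t: 5.55
eef_pos: [483.4, 85.0, 99.4]
eef_rot: [0.0, -0.622, 0.783, -0.0]
wrist_force: [1.1, -0.2, 5.0]
gripper_width: 7.3
```

```bash
python3 - <<'E'
from h import *
a=np.radians(76.85);x=np.array([-np.sin(a),np.cos(a),0]);Rt=frame(np.cross(x,[0,0,-1]),[0,0,-1])
inc([483.2,85,225],Rt);snap("wrist","w4")
E
```

```text
t 5.55 inc [ 0.000e+00  1.000e-01 -1.256e+02] [-0.0008  0.0003  0.0014] w 7.3 F [ 1.1 -0.2  5. ] j [ 0.04  0.32 -0.43  0.82  0.   -1.3 ]
```

View pics/w4.png

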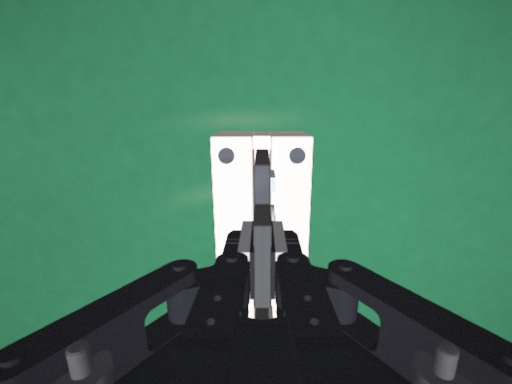

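Call:
carry_out(
  increments="0 0 -8 0 0 0 0; 0 0 -20 0 0 0 0; 0 0 -35 0 0 0 0; 0 0 -55 0 0 0 0; 0 0 -80 0 0 0 0; 0 0 -105 0 0 0 0; 0 0 -125 0 0 0 0; 0 0 -140 0 0 0 0; 0 0 -150 0 0 0 0; 0 0 -150 0 0 0 0; 0 0 -150 0 0 0 0; 0 0 -150 0 0 0 0",
)

```text
t: 6.6
eef_pos: [481.8, 84.9, 247.7]
eef_rot: [-0.001, -0.622, 0.783, 0.001]
wrist_force: [0.1, 0.1, -4.0]
gripper_width: 7.1
```

```bash
python3 - <<'E'
from h import *
a=np.radians(76.85);x=np.array([-np.sin(a),np.cos(a),0]);Rt=frame(np.cross(x,[0,0,-1]),[0,0,-1])
inc([483.2,85,250],Rt);snap("wrist","w5")
n=np.array([np.cos(np.radians(18.25))*np.cos(np.radians(-26.3)),np.cos(np.radians(18.25))*np.sin(np.radians(-26.3)),np.sin(np.radians(18.25))])
y=np.cross([0,0,1],n);y/=np.linalg.norm(y);z=np.cross(n,y)
f=np.array([601.1,-279.1,254.2])-140*n
# tool y=plate x, tool z=-plate z, tool x = y x z
Rt=frame(np.cross(n,-z),-z);print(Rt.as_matrix(),f,f+39*z); inc(f+39*z,Rt)
E
```

```text
t 6.6 inc [-0.4 -1.4 -2.3] [ 0.0032 -0.0008  0.0013] w 7.1 F [ 0.1  0.1 -4. ] j [ 0.04  0.21 -0.17  1.2   0.   -1.3 ]
[[ 0.44307119  0.85139238  0.2807471 ]
 [ 0.89648643 -0.42078432 -0.13875386]
 [ 0.          0.31316381 -0.94969913]] [ 481.90506686 -220.19019481  210.35706709] [ 470.95592984 -214.77879425  247.39533301]
t 6.65 inc [ 2.944e+02 -5.730e+01  2.000e-01] [-0.0517  0.4669 -2.8753] w 7.2 F [-0.1 -0.2 -2.8] j [ 0.04  0.21 -0.17  1.2   0.   -1.3 ]
```

View pics/w5.png

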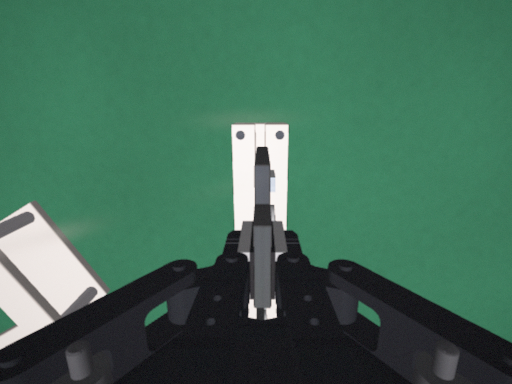

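```bash
cat > fin.py <<'E'
from h import *
def fin(P=18.25,A=-26.3,L=(601.1,-279.1,254.2)):
    P,A=np.radians([P,A]);n=np.array([np.cos(P)*np.cos(A),np.cos(P)*np.sin(A),np.sin(P)])
    y=np.cross([0,0,1],n);y/=np.linalg.norm(y);z=np.cross(n,y);f=np.array(L)-140*n
    return f,n,y,z,frame(np.cross(n,-z),-z)
E
python3 - <<'E'
from fin import *
p=np.radians(160);inc([465,-70,260],frame([np.cos(p),np.sin(p),0],[0,0,-1]))
E
```

```text
t 6.65 inc [154.7 -18.7 -12.4] [ 0.0019 -0.0036  1.6917] w 7.2 F [-0.1 -0.2 -2.8] j [ 0.04  0.21 -0.17  1.2   0.   -1.3 ]
```

Call:
carry_out(
  increments="12 -1 -12 0.001 -0.001 0.12 0; 24 -3 -12 0.001 -0.001 0.24 0; 36 -4 -12 0.001 -0.001 0.36 0; 48 -6 -12 0.001 -0.001 0.48 0; 60 -7 -12 0.001 -0.001 0.6 0; 72 -9 -12 0.001 -0.001 0.72 0; 84 -10 -12 0.001 -0.002 0.84 0; 96 -12 -12 0.001 -0.002 0.96 0; 108 -13 -12 0.001 -0.002 1.08 0; 120 -15 -12 0.001 -0.003 1.2 0; 132 -16 -12 0.001 -0.003 1.32 0; 144 -17 -12 0.002 -0.003 1.44 0",
)

```text
t: 7.65
eef_pos: [465.9, -59.5, 259.7]
eef_rot: [0.0, 0.052, 0.999, 0.0]
wrist_force: [0.2, 0.4, -2.3]
gripper_width: 6.9
```

```bash
python3 - <<'E'
from fin import *
f,n,y,z,Rt=fin(); inc(f+39*z,Rt)
E
```

```text
t 7.65 inc [ -21.  -153.9   12.2] [-0.2123 -0.3072  1.9076] w 6.9 F [ 0.2  0.4 -2.3] j [-0.26  0.16 -0.19  1.22  0.   -0.16]
```

Call:
carry_out(
  increments="-1 -10 1 -0.013 -0.019 0.119 0; -3 -19 1 -0.027 -0.038 0.238 0; -4 -29 2 -0.04 -0.058 0.358 0; -5 -38 3 -0.053 -0.077 0.477 0; -7 -48 4 -0.066 -0.096 0.596 0; -8 -58 5 -0.08 -0.115 0.715 0; -9 -67 5 -0.093 -0.134 0.835 0; -11 -77 6 -0.106 -0.154 0.954 0; -12 -87 7 -0.119 -0.173 1.073 0; -13 -96 8 -0.133 -0.192 1.192 0; -14 -106 8 -0.146 -0.211 1.311 0; -16 -115 9 -0.159 -0.23 1.431 0",
)

```text
t: 8.65
eef_pos: [470.3, -175.2, 250.4]
eef_rot: [0.108, 0.692, 0.711, 0.068]
wrist_force: [0.4, 0.5, -2.1]
gripper_width: 7.3
```

```bash
python3 - <<'E'
from fin import *
f,n,y,z,Rt=fin(); inc(f+39*z,Rt)
E
```

```text
t 8.65 inc [-39.3  -1.5   5.1] [-0.0532 -0.0781  0.4759] w 7.3 F [ 0.4  0.5 -2.1] j [-0.53  0.03 -0.41  0.9   0.08  1.02]
```

Call:
carry_out(
  increments="-8 0 1 -0.011 -0.016 0.095 0; -16 -1 2 -0.021 -0.031 0.19 0; -24 -1 3 -0.032 -0.047 0.286 0; -32 -1 4 -0.043 -0.062 0.381 0; -39 -1.5 5 -0.053 -0.078 0.476 0; -39 -1.5 5 -0.053 -0.078 0.476 0; -39 -1.5 5 -0.053 -0.078 0.476 0; -39 -1.5 5 -0.053 -0.078 0.476 0; -39 -1.5 5 -0.053 -0.078 0.476 0",
)

```text
t: 9.4
eef_pos: [472.2, -213.9, 248.7]
eef_rot: [0.135, 0.836, 0.524, 0.084]
wrist_force: [-0.5, -1.3, -2.9]
gripper_width: 7.4
```

```bash
python3 - <<'E'
from fin import *
f,n,y,z,Rt=fin(); inc(f+39*z,Rt)
d=snap("scene","s6");w=snap("wrist","w6");t=snap("top","t6")
cv2.imwrite("pics/s6c.png",cv2.resize(d["pixels"][150:300,90:250,::-1],None,fx=4,fy=4,interpolation=cv2.INTER_CUBIC))
E
```

```text
t 9.4 inc [-1.3 -1.1  1. ] [ 0.0012 -0.0017  0.0078] w 7.4 F [-0.5 -1.3 -2.9] j [-0.57  0.01 -0.45  0.8   0.04  1.46]
```

View pics/s6c.png

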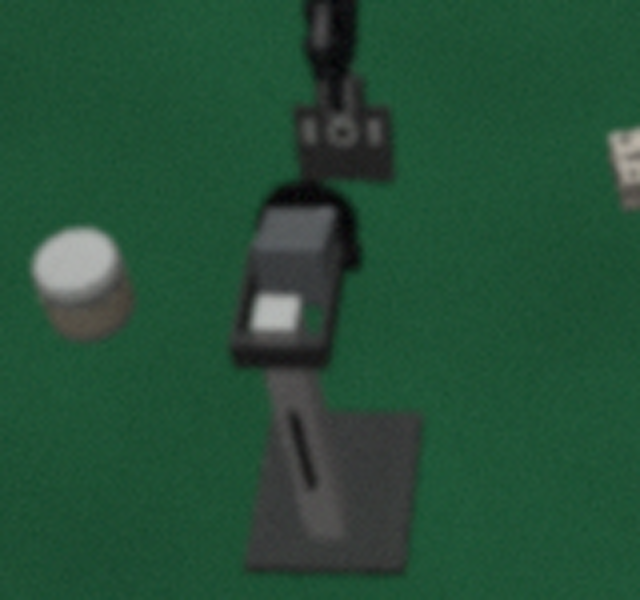

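View pics/w6.png

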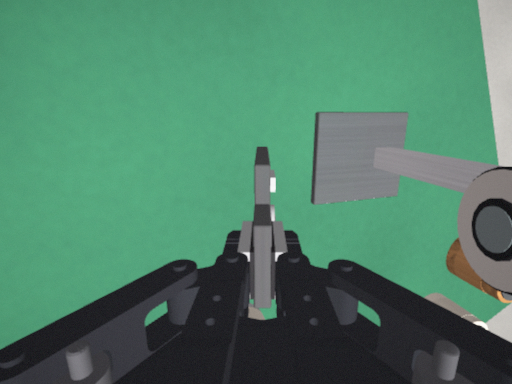

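View pics/t6.png

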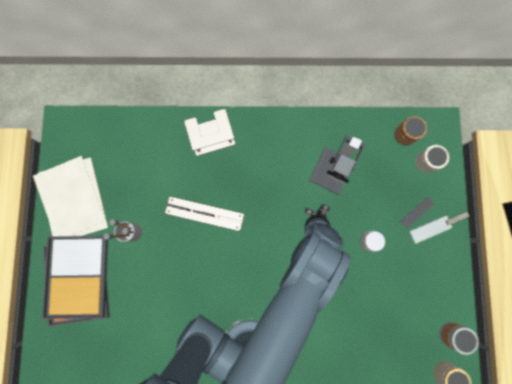

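```bash
cat > held.py <<'E'
from fin import *
np.set_printoptions(suppress=True,precision=2)
import sys
def held(name,pose=None):
    d=load(name);_,p0,R0=state() if pose is None else (0,*pose)
    W=cloud(d,235,140,292,330).reshape(-1,3);W=W[np.isfinite(W[:,0])]
    T=R0.inv().apply(W-p0)
    for nm,lo,hi in [("tabtop",-16,-3),("shoulder",11,25)]:
        P=T[(T[:,2]>lo)&(T[:,2]<hi)&(abs(T[:,1])<4.5)&(abs(T[:,0])<45)]
        if nm=="tabtop":P=P[abs(P[:,0])<24]
        P=P if nm=="tabtop" else P[(P[:,0]>21)]
        A=np.c_[P[:,0],np.ones(len(P))];k=np.linalg.lstsq(A,P[:,2],rcond=None)[0];ky=np.linalg.lstsq(A,P[:,1],rcond=None)[0]
        print(name,nm,len(P),"z med",np.median(P[:,2]),"slope z/x",k[0]," y/x",ky[0],"x",np.percentile(P[:,0],[1,99]),"y",np.percentile(P[:,1],[2,50,98]))
held("w6")
E
python3 held.py
python3 - <<'E'
import cv2
im=cv2.imread("pics/w6.png");cv2.imwrite("pics/w6c.png",cv2.resize(im[140:320,220:310],None,fx=6,fy=3.3,interpolation=cv2.INTER_CUBIC))
E
```

```text
w6 tabtop 1801 z med -10.802043769297692 slope z/x 0.047506415026616455  y/x 0.0019657005453040327 x [-18.09  21.17] y [-4.21 -0.02  4.18]
w6 shoulder 671 z med 17.308683247714743 slope z/x 0.08188718948862735  y/x -0.004246736007444759 x [21.08 41.06] y [-4.33 -0.84  3.16]
```

View pics/w6c.png

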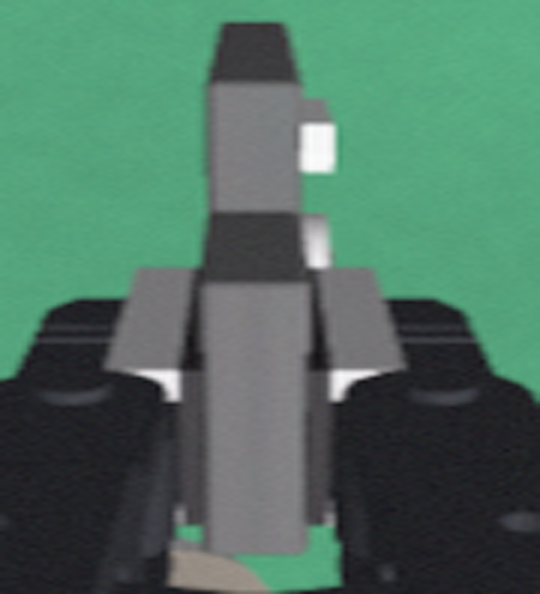

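```bash
cat > held2.py <<'E'
from fin import *
np.set_printoptions(suppress=True,precision=3)
import sys
def rob(X,Y):
    from scipy.optimize import least_squares
    s=least_squares(lambda p:p[0]*X+p[1]-Y,[0,np.median(Y)],loss="soft_l1",f_scale=.3);return s.x
def held(name):
    d=load(name);_,p0,R0=state()
    W=cloud(d,225,130,300,330).reshape(-1,3);W=W[np.isfinite(W[:,0])]
    T=R0.inv().apply(W-p0)
    P=T[(abs(T[:,0])<17)&(abs(T[:,1])<3.5)&(abs(T[:,2]+10.5)<5)];print("tab z(x)",rob(P[:,0],P[:,2]),"z(y)",rob(P[:,1],P[:,2]),len(P))
    P=T[(T[:,0]>23)&(T[:,0]<38)&(abs(T[:,1])<3.5)&(abs(T[:,2]-17.5)<5)];print("sh z(x)",rob(P[:,0]-30,P[:,2]),len(P))
    # side face at x~40 below shoulder
    P=T[(abs(T[:,0]-40)<3)&(T[:,2]>20)&(T[:,2]<95)&(abs(T[:,1])<6)];print("end n",len(P),"x(z)",rob(P[:,2]-39,P[:,0]))
    for lo in range(20,90,10):
        Q=P[(P[:,2]>lo)&(P[:,2]<lo+10)]
        if len(Q)>3:print(lo,len(Q),"x",np.median(Q[:,0]),"y",np.percentile(Q[:,1],[3,50,97]))
    P=T[(abs(T[:,0]-20)<3)&(T[:,2]>-8)&(T[:,2]<16)&(abs(T[:,1])<6)];print("tab end",len(P),"x",np.median(P[:,0]),"y",np.percentile(P[:,1],[3,50,97]))
    P=T[(abs(T[:,2]-17.5)<2)&(T[:,0]>22)&(T[:,0]<39)&(abs(T[:,1])<7)];print("sh y",np.percentile(P[:,1],[3,50,97]))
    P=T[(abs(T[:,2]+10.5)<2)&(abs(T[:,0])<19)&(abs(T[:,1])<7)];print("tab y",np.percentile(P[:,1],[3,50,97]))
    # edges: tab top left/right edges from corner clicks
    K=d["mtx"];V=d["view"];c=-V[:3,:3].T@V[:3,3]
    def hit(x,y,zt):
        u=220+(x+.5)/6-.5;v=140+(y+.5)/3.3-.5
        r=R0.inv().apply(V[:3,:3].T@np.linalg.solve(K,[u,v,1.]));o=R0.inv().apply(c-p0);return o+r*(zt-o[2])/r[2]
    for lab,x,y,zt in [("tab fl",202,283,-10.5),("tab fr",309,283,-10.5),("tab bl",206,553,-10.5),("tab br",308,553,-10.5),("sh fl",211,84,17.5),("sh fr",299,84,17.5),("sh bl",209,212,17.5),("sh br",302,212,17.5),("bot l",222,24,87.5),("bot r",287,24,87.5)]: print(lab,hit(x,y,zt))
if __name__=="__main__":held(sys.argv[1])
E
python3 held2.py w6
```

```text
tab z(x) [  0.002 -10.826] z(y) [ -0.047 -10.836] 1161
sh z(x) [ 0.013 17.263] 410
end n 223 x(z) [-0.002 40.871]
20 48 x 40.88464668374213 y [-4.192 -0.342  3.037]
30 44 x 40.898772188519274 y [-4.142 -0.848  2.945]
40 36 x 40.86886878833732 y [-4.253 -0.85   2.698]
50 30 x 40.87643256430351 y [-4.442 -0.853  2.796]
60 29 x 40.8025365086813 y [-4.162 -0.211  2.989]
70 24 x 40.81475566956881 y [-4.192 -0.858  2.725]
80 12 x 40.801250145149524 y [-4.133 -0.505  2.677]
tab end 319 x 20.930078329560455 y [-4.294 -0.414  3.033]
sh y [-4.31  -0.844  3.119]
tab y [-4.565 -0.428  3.305]
tab fl [ 21.083  -4.43  -10.5  ]
tab fr [ 21.084   2.891 -10.5  ]
tab bl [-18.258  -4.449 -10.5  ]
tab br [-18.257   3.144 -10.5  ]
sh fl [40.772 -4.367 17.5  ]
sh fr [40.772  2.76  17.5  ]
sh bl [20.905 -4.668 17.5  ]
sh br [20.906  3.147 17.5  ]
bot l [40.416 -4.76  87.5  ]
bot r [40.416  3.039 87.5  ]
```

```bash
cat > lens6.py <<'E'
from fin import *
import sys
np.set_printoptions(suppress=True,precision=3)
name=sys.argv[1]
d=load(name);_,p0,R0=state();im=d["pixels"];W=cloud(d)
T=R0.inv().apply((W-p0).reshape(-1,3)).reshape(W.shape)
vv,uu=np.mgrid[0:384,0:512]
f,n,y,z,Rt=fin();L=f+140*n
print("pred lens px",proj(d,L), "pred in tool",R0.inv().apply(L-p0))
# points near ring plane: within 42 of L, and plane offset
q=W-L; ax=q@n; rad=np.linalg.norm(q-ax[...,None]*n,axis=-1)
m=(rad<37)&(abs(ax)<8)&(vv<300)
print("n",m.sum())
ringm=m&(rad>21)&(ax>0);gm=m&(rad<12)
def plane(P):
    for _ in range(8):
        c=P.mean(0);nn=np.linalg.svd(P-c)[2][2];r=(P-c)@nn;P=P[abs(r)<max(.8,2.5*r.std())]
    return c,nn*np.sign(nn@n),r.std(),len(P)
for nm,mm in [("ring",ringm),("glass",gm)]:
    c,nn,s,k=plane(W[mm]);print(nm,k,s,"pitch",np.degrees(np.arcsin(nn[2])),"az",np.degrees(np.arctan2(nn[1],nn[0])),"offset along n of pred lens",(L-c)@nn, c)
cv2.imwrite("pics/l6.png",cv2.resize(im[155:300,440:512,::-1],None,fx=6,fy=4,interpolation=cv2.INTER_CUBIC))
E
python3 lens6.py w6
```

```text
pred lens px [[492.809 227.985]] pred in tool [ -2.231 138.24   40.644]
n 5329
ring 2886 0.4617766810464791 pitch 18.518724564631917 az -26.20278133800012 offset along n of pred lens -2.822533798553484 [ 604.763 -285.511  244.823]
glass 963 0.4778820896474442 pitch 18.403220776837284 az -26.544123894674193 offset along n of pred lens 0.15301929977528625 [ 600.861 -278.859  254.68 ]
```

View pics/l6.png

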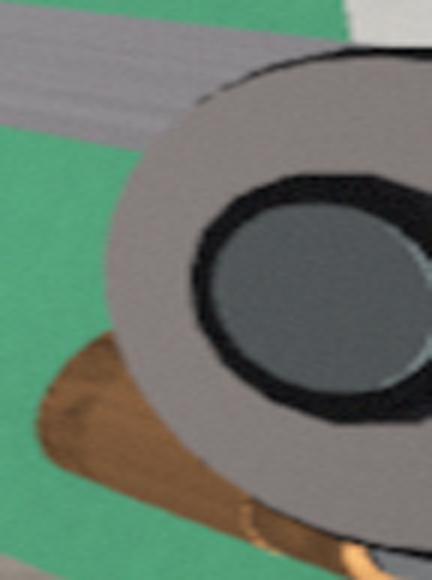

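```bash
python3 - <<'E'
from fin import *
f,n,y,z,Rt=fin(P=18.35,L=(601.0,-279.2,254.3)); inc(f-Rt.apply([.8,-.4,38.3]),Rt)
E
```

```text
t 9.55 inc [-2.1 -1.4  2.2] [ 0.0006 -0.0014  0.0071] w 7.1 F [-0.2  0.3 -3.1] j [-0.57  0.01 -0.45  0.8   0.04  1.46]
```

Call:
carry_out(
  increments="-1 -0.7 1 0.001 -0.001 0.004 0; -2 -1.4 2.2 0.001 -0.001 0.007 0; -2 -1.4 2.2 0.001 -0.001 0.007 0; -2 -1.4 2.2 0.001 -0.001 0.007 0; -2 -1.4 2.2 0.001 -0.001 0.007 0; -2 -1.4 2.2 0.001 -0.001 0.007 0; -2 -1.4 2.2 0.001 -0.001 0.007 0; -2 -1.4 2.2 0.001 -0.001 0.007 0",
)

```text
t: 10.22
eef_pos: [471.1, -215.9, 246.7]
eef_rot: [0.135, 0.839, 0.521, 0.084]
wrist_force: [0.4, 0.5, -2.5]
gripper_width: 7.0
```

```bash
python3 - <<'E'
from fin import *
f,n,y,z,Rt=fin(P=18.35,L=(601.0,-279.2,254.3)); inc(f-Rt.apply([.8,-.4,38.3]),Rt)
snap("wrist","w7");d=snap("scene","s7");print(state()[0]["qd"])
cv2.imwrite("pics/s7c.png",cv2.resize(d["pixels"][120:220,130:340,::-1],None,fx=3.8,fy=4.5,interpolation=cv2.INTER_CUBIC))
# independent check: plate face from scene depth
W=cloud(d,165,176,188,194).reshape(-1,3);q=W-f;m=(abs(q@y)<36)&(q@z>-32)&(q@z<12)&(abs(q@n)<15)
P=W[m];c=P.mean(0);nn=np.linalg.svd(P-c)[2][2];nn*=np.sign(nn@n);print("scene face",m.sum(),"offset n",(np.median(q[m]@n)),"angle",np.degrees(np.arccos(nn@n)),"y range",np.percentile(q[m]@y,[1,99]))
E
python3 held2.py w7|head -5;python3 lens6.py w7
```

```text
t 10.22 inc [ 0. -0. -0.] [-0.0001 -0.0001 -0.0007] w 7.0 F [ 0.4  0.5 -2.5] j [-0.57  0.01 -0.45  0.79  0.04  1.46]
[-0.0007219   0.00066472 -0.00018905 -0.00076407  0.00076287 -0.00203396]
scene face 232 offset n 4.087115099884045 angle 2.0687137734300443 y range [-31.46343429  35.43802522]
tab z(x) [  0.003 -10.945] z(y) [ -0.025 -10.946] 1131
sh z(x) [ 0.004 17.161] 424
end n 224 x(z) [-0.002 40.788]
20 51 x 40.8391306142902 y [-4.053 -0.534  3.313]
30 44 x 40.82408656336035 y [-3.837 -0.53   3.263]
pred lens px [[498.372 223.936]] pred in tool [  1.072 139.565  38.377]
n 4826
ring 2712 0.46945411392563247 pitch 18.534557732984563 az -26.210101777740523 offset along n of pred lens -2.8133939639967593 [ 605.183 -286.279  242.668]
glass 964 0.5046675911048824 pitch 18.174927077746858 az -26.403946843461796 offset along n of pred lens 0.18123290115298554 [ 601.019 -278.998  253.98 ]
```

View pics/s7c.png

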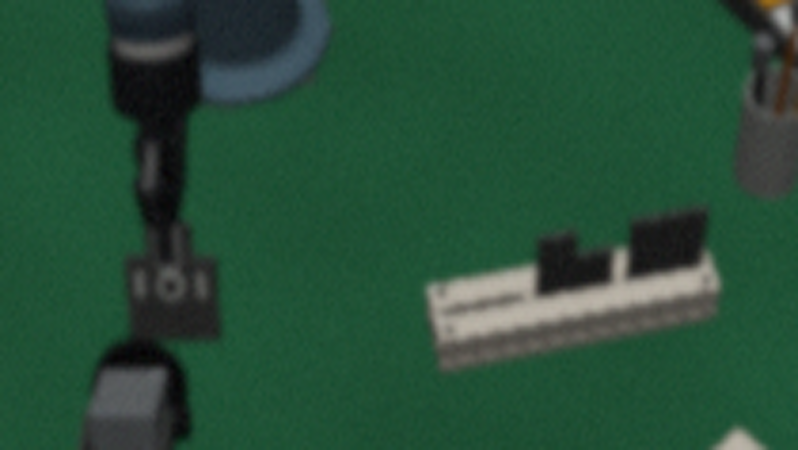

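```bash
python3 -c "
from station import ticket,telemetry
print(ticket.sign_off());s=telemetry.sense();print(s['t'],s['gripper_width'],s['eef_pos'])"
```

```text
the job is handed in; nothing more can be done
None
the job is handed in; nothing more can be done
```

I lifted the middle-tab plate out of the rack, turned it round and held it at the focus point in front of the inspection camera. The image face is towards the lens with the tab up. I handed the job in at about t = 10.3 s with the plate still gripped at 60 N.

**Last checks:**
- **Arm pose:** the measured tool pose is within 0.1 mm and 0.001 rad of the target, and the joints were still.
- **Position:** the wrist camera puts the plate's centre within about 1 mm of focus. The scene camera's depth puts the image face 4.1 mm ahead of focus; 4 mm is right, half the plate's thickness.
- **Squareness:** the wrist camera shows the plate square in the jaws. Its readings of the lens tilt ranged from 18.2° to 18.5°, and I used 18.35°. A coarse plane fit to the scene camera's depth was 2.1° off. I put that down to low resolution and the raised image, and made no correction for it.
- **Rest of the scene:** the last scene picture shows the other two plates still in the rack. The brush pot and the ink tin look unmoved in the pictures from the last approach. Wrist forces read between moves stayed at 5 N or below, and nothing in the readings or pictures suggests contact with the camera or its stand.

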